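# Load a brick into the bench splitter under its spring guard

## Robot

A 7-joint arm with a two-finger parallel gripper is mounted at the origin on the work surface. World frame = base frame: x ahead of the robot, y to its left, z up, the work surface at z = 0. Lengths are in m, angles in degrees, forces in N, time in s.
With the tool pointing down it reaches from about 0.425 to 1.025 m from the base axis. Payload 3.6 kg.
Tool frame: the origin (TCP) lies between the finger pads; the fingertips stand 11 mm ahead of it and the grasp point (between the pads) lies 8 mm behind it; z points along the fingers, y is the direction in which the jaws open and shut (so a half turn about z gives the same grasp; the last joint's range is limited). The gripper opens to 85 mm and grips with 20 to 120 N. Pads are 22 mm wide; open, the fingers measure 114 mm over their backs; the gripper's body (76 mm by 85 mm) begins 54 mm behind the grasp point. The pads swing forward as they close: fully open they stand 13 mm farther back than shut.
Start: joints at [-81.102, 33.873, 2.773, 92.16, -1.908, 54.013, -1.931], TCP at [0.179, 0.703, 0.242] pointing down, gripper open.
Joint ranges: [-153.93, 153.93], [-27.13, 128.08], [-72.61, 78.16], [10.71, 143.7], [-87.88, 267.88], [4.46, 118.87], [-176.78, 176.78]. Speed limits (degrees/s): [147.25, 147.25, 180, 180, 180, 180, 180].

## Interface

Orientations are given as a 3x3 rotation matrix whose columns are the frame's x, y, z axes.
In Python, from rig import state, vision, hand_in gives the robot as it stands.
- The arm moves only by the tool send_rows, never from a script. Its argument "rows" is a list that holds one entry, the list of rows, each a list of 7 numbers: the closure, from -1 (fully open) to 1 (shut), so that 0 is half open, then the shift along the tool's x, y, z as a fraction of full scale, then the turn, a rotation vector about the tool's x, y, z as a fraction of full scale. In form: [[[gripper, x, y, z, wx, wy, wz], ...]]. A call has 1 to 8 rows; each row shifts and turns the pose as measured when the row begins, along the tool's axes as they then stand; what a row does not reach is not made up. Full scale, the value 1, is 2.5 cm for a shift and 0.12 rad for a turn. A row lasts 1/12 s, in which the tool goes at most 41.7 mm and 7.16 degrees, less where a joint would pass 70% of its speed; a pose out of reach is approached as far as the arm can. A call with a number of a shift or a turn outside -1 to 1 is refused whole. A call with a gripper value outside its range is refused whole. The fingers move at their own pace and stop on an object; "newtons" is the grip in N (left out, the last holds). Time passes only in rows, so rows that do not move let the fingers close. It gives the time, the measured TCP pose, the force and the opening at its end, in the units of the state.
- state(): the state, without advancing time (a new reading comes with each control period).
- vision.capture(name): name is "scene" or "top" or "wrist"; returns the picture (400x640x3 uint8, blue, green, red); there is no depth.
- vision.get_calibration(name): a dict with "fx", "fy", "cx", "cy" (pixels), "dist_coeffs" ([k1, k2, p1, p2, k3] as OpenCV has them; the pictures are not rectified), "xyz" and "orientation" of the camera in the world; the wrist camera has in their place "hand_eye" (4x4, takes a point from camera to tool coordinates, whose origin is the TCP and whose axes are the flange's). Camera axes: x right, y up, looking along -z (the intrinsics and any distortion apply to the point x, -y, -z); pixel columns grow to the right and rows downward; lengths in m; the calibration is good to about 2 mm. A picture is of the moment at which its call begins: read the wrist's pose just before it. get_calibration takes no time and is no camera call.
- hand_in(): hands the job in, once; it reports no verdict.
Trained networks look in the newest picture that a camera, given by its name, has taken for a name from the list of things; names that differ only in an ending like _2 or _b are one class to them, and where a whole thing is asked for, a point or a joint stands for the part that bears it (a point fixed in the world has none). Each returns a list of dicts, best first, with "conf" (0 to 1); they miss things now and then, are a little off and sometimes report something else, mostly with a low value. They report only what shows in the picture. A call takes as long as a camera call.
- vision.search_frame(camera, name): "bbox" ([left, top, width, height] in pixels, round what is visible of it).
- vision.regions_of(camera, name): "region" (400x640 bool, what is visible of it) and "bbox" ([left, top, width, height] in pixels, round what is visible of it).
The state is a dict: "time": time; "qpos": joint angles; "dq": joint speeds; "joint_torque": joint torques, N m; "eef_pos": TCP position; "tool_rot": TCP orientation; "contact_force": force on the tool from outside, world axes, zero at the start; "wrist_torque": the same for the moment, N m; "gripper_width": finger opening in m.
Only numpy, scipy, OpenCV 4.12 (cv2) and the standard library are available. Lean on these libraries where they do the work, as an engineer would, in place of code of your own. Each camera call takes 0.05 s, during which the arm holds its last target. There are 200 camera calls.

## Task

Load the dark brick into the brick splitter: with one fingertip press the red pedal down and keep it down, so that the yellow spring-closed guard flap stays raised, while the other fingertip pushes the brick along the bed under the flap until it is fully home against the fence. Only then release the pedal, so that the flap comes down onto the brick, and move clear. Push the brick only, never lift or tip it, and leave the other things where they are.

Things in the scene. Friction and masses are not known exactly. Their poses are not given: they have to be found in the camera images.
- splitter: green and grey bench brick splitter, fixed. All sizes in mm. Origin on the table surface, on the channel's centre line, in the plane of the flap's front face; x points along the channel away from its open mouth (push direction), y left, z up. Grey bed: top 12 above the table, x -230 to +120, y -110 to +130.
- channel (a point): point on the bed's top, on the channel's centre line, at splitter x -100. Two steel guide rails 12 tall above the bed bound the channel at y -28 and +28, from x -190 to +60. The brick slides between them.
- fence (a point): centre of the face of the fence, at splitter x +60: a fixed steel block, 50 tall above the bed, that stops the brick. Green side plates 100 tall above the bed stand at x +40 to +105, |y| 36 to 48; a bridge with a blade spans them over x +60 to +96, up to 134 above the bed, its screw and cross handle up to 190.
- brick: dark purple-brown brick piece with black holes on top, 120 (its x) x 50 x 65 tall, about 0.55 kg, origin at the centre of its underside. Starts on the bed between the rails, lengthwise, in front of the flap. Home: its far end touches the fence, its origin is at splitter x 0, y 0, and half of it still sticks out in front of the flap.
- flap (a joint): angle (rad) of the yellow guard flap. 0 = shut: its skirt (splitter y -33 to -4, x 0 to 4) hangs across the channel, lower edge 50 above the bed, and blocks the brick. It swings up to a stop at 0.75; a spring shuts it. The brick passes freely above about 0.5; resting on the brick the flap reads about 0.4.
- hinge (a point): front end of the flap's hinge axis, which runs along the splitter's x at y +36, 58 above the table. Flap and pedal swing about it as one piece: pedal down, flap up.
- pedal (a point): red plate 232 (x) x 56 (y) x 5, left of the channel, splitter x -214 to +18; opens the flap. Point: centre of its top face. Flap shut: at y +79, 74 above the table, outer edge 17 deg higher. At flap 0.6: at y +79, 47 above the table, outer edge 17 deg lower. Pushing it down takes about 3 to 8 N; a fingertip can slide along it in x while pressing; released, it springs back.
- offcut: bystander: cream brick offcut 50 x 45 x 50, standing on the splitter's bed to the right of the flap; origin at the centre of its underside
- spare_brick: bystander: whole brown brick 200 x 100 x 60 lying on the table; origin at the centre of its underside
- hammer: bystander: hammer lying on the table, 270 long; origin at the middle of its length, underside
- trowel: bystander: bricklayer's trowel lying flat, about 300 long; origin at the joint of blade and handle, underside
- mug: bystander: blue mug, radius 40, 95 tall; origin at the centre of its underside
- tape: bystander: orange tape measure 70 x 35 x 65; origin at the centre of its underside
- marker_jar: bystander: white jar with a blue lid, radius 35, 110 tall; origin at the centre of its underside

How it is judged (in metres and radians):
On the way, in this order (a step that is already met when the one before it is completed fails the run):
1. the pedal is held down by a finger and the flap is raised, with the brick still in front of it (value of joint flap above 0.5 rad and contact force between the fingers and flap above 0.3 N and x of brick in the frame of splitter below -0.055 m), for 0.2 s.
2. the brick is home against the fence while a finger still holds the pedal down (value of joint flap above 0.46 rad and contact force between the fingers and flap above 0.3 N and x of brick in the frame of splitter between -0.005 and 0.004 m and y of brick in the frame of splitter between -0.007 and 0.007 m and angle between the x axis of brick and the x axis of splitter, either way round below 0.09 rad), for 0.2 s.
At the end, for the whole second after the job is handed in: The brick lies flat on the bed with its far end within 5 mm of the fence, within 7 mm of the centre line and square to it within 5 degrees, at rest; the flap is released and rests on the brick (0.30 to 0.46 rad) (x of brick in the frame of splitter between -0.005 and 0.004 m and y of brick in the frame of splitter between -0.007 and 0.007 m and angle between the x axis of brick and the x axis of splitter, either way round below 0.09 rad and z of brick in the frame of splitter below 0.016 m and angle between brick's own z axis and vertical below 0.06 rad and value of joint flap between 0.3 and 0.46 rad and linear speed of brick below 0.01 m/s); the robot touches nothing.
It fails at once if the brick is lifted off the bed (more than 12 mm) or tipped (more than 0.25 rad) (z of brick in the frame of splitter above 0.024 m or angle between brick's own z axis and vertical above 0.25 rad).
It fails at once if another thing is moved more than 30 mm (distance of any of offcut, spare_brick, hammer, trowel, mug, tape, marker_jar from where it was at the start of the episode above 0.03 m).
It also fails if it takes over 48 s, if anything falls off the work surface, if the arm or the gripper's body presses on something with over 40 N, if the wrist force passes 120 N, or if a joint passes its speed limit or range.

## Working session

There is one attempt and no reset: what is moved stays moved. The work goes in short steps, Python scripts to look and compute and a tool call to move; the robot and the scene stay as the last step left them, time stands still between calls to the robot, and variables do not carry over. Pictures are saved under pics/ and viewed, about 8 in all and at most 12, crops included, and the job is handed in when it is done.

Besides the shell and the picture viewer there is one more tool, called after "Emit:" as name(argument=value, ...), one argument or row to a line, values as JSON. send_rows: Moves the arm, as the interface text tells. Shift numbers are shares of 2.5 cm and turn numbers shares of 0.12 rad, none past 1 either way. Its arguments: {"type":"object","properties":{"rows":{"type":"array"},"newtons":{"type":"number"}},"required":["rows"]}

```bash
mkdir -p pics; ls
python3 - <<'E'
from rig import state, vision
import cv2,numpy as np
s=state();print(s)
for c in("scene","top"):
    im=vision.capture(c);cv2.imwrite(f"pics/{c}0.png",im)
    print(c,vision.get_calibration(c))
    for n in("brick","splitter","pedal","flap","offcut"):
        for d in vision.search_frame(c,n)[:2]: print(n,d)
E
```

```text
pics
{'time': 0.0, 'qpos': array([-81.10169481,  33.92541316,   2.76588189,  92.23744587,
        -1.90916411,  54.01103961,  -1.9311646 ]), 'dq': array([-0.06510133, -0.04224526, -0.01958882,  0.0066753 ,  0.05384043,
       -0.01437545,  0.01060643]), 'joint_torque': array([ 8.38675114e-04, -5.48692453e+01,  1.54629294e+00, -1.98127359e+01,
        9.33710311e-03,  8.78737337e-03,  9.86140577e-06]), 'eef_pos': array([0.17830123, 0.70190105, 0.24113739]), 'tool_rot': array([[-9.69228121e-01,  2.46163849e-01, -4.57079598e-04],
       [ 2.46164255e-01,  9.69225666e-01, -2.18337906e-03],
       [-9.44557146e-05, -2.22870904e-03, -9.99997512e-01]]), 'contact_force': array([-0.18478172,  0.13494024,  0.03368708]), 'wrist_torque': array([-0.00541773, -0.00296995, -0.03274843]), 'gripper_width': 0.08534940661717595}
scene {'fx': 403.44623112388314, 'fy': 403.44623112388314, 'cx': 322.9616040335419, 'cy': 202.5403612472454, 'dist_coeffs': array([-0.05714913,  0.        ,  0.        ,  0.        ,  0.        ]), 'xyz': array([1.10962276, 0.04668525, 1.00764507]), 'orientation': array([[-0.14
[... 535 characters left out ...]
x': 326.6830356215553, 'cy': 197.89730176161004, 'dist_coeffs': array([-0.05246922,  0.        ,  0.        ,  0.        ,  0.        ]), 'xyz': array([ 0.35961594, -0.03323353,  1.44556327]), 'orientation': array([[-0.01116418,  0.99344441, -0.1137698 ],
       [-0.99988991, -0.00997906,  0.01098105],
       [ 0.00977375,  0.11387987,  0.99344645]])}
brick {'bbox': [280.4, 164.1, 29.6, 38.4], 'conf': 0.81}
splitter {'bbox': [241.2, 109.3, 102.5, 125.6], 'conf': 0.67}
pedal {'bbox': [247.2, 134.5, 66.7, 81.3], 'conf': 0.94}
flap {'bbox': [243.7, 137.0, 71.1, 74.1], 'conf': 0.71}
flap {'bbox': [241.0, 110.3, 106.6, 129.0], 'conf': 0.2}
offcut {'bbox': [324.7, 141.3, 14.8, 17.3], 'conf': 0.64}
```

Run:
```python
import cv2,numpy as np
a=cv2.imread("pics/top0.png")[90:260,215:370];b=cv2.imread("pics/scene0.png")
cv2.imwrite("pics/c1.png",cv2.resize(a,None,fx=3.5,fy=3.5,interpolation=cv2.INTER_CUBIC))
cv2.imwrite("pics/c2.png",b)
```

```text
(no output)
```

View pics/c1.png

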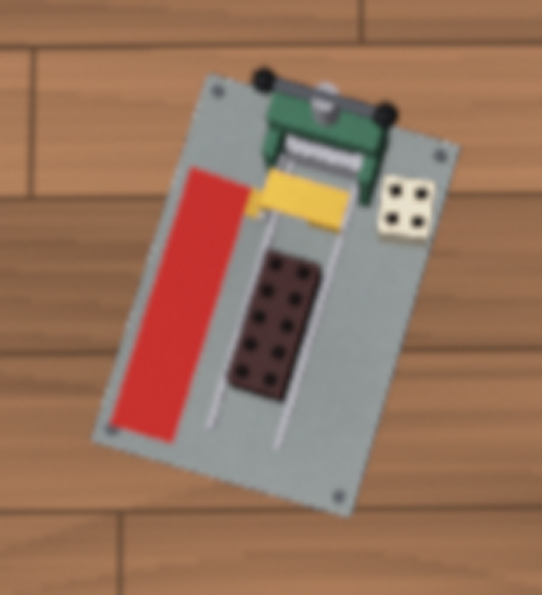

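View pics/c2.png

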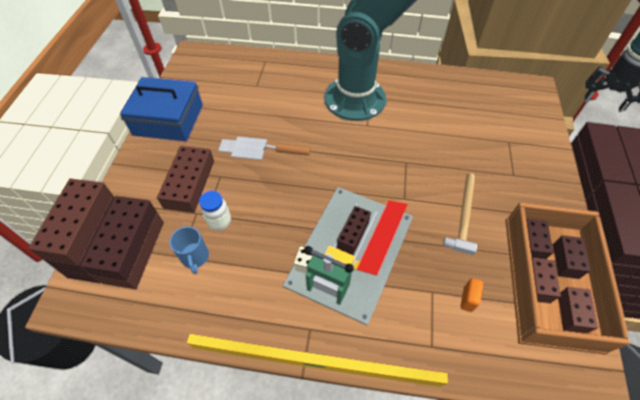

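The top view (3.5x crop, offset 215,90) shows the bed corners at crop (210,75), (460,147), (350,517) and (92,440). The brick is in the channel short of the flap, the pedal is on the left and the offcut is right of the flap. The scene view confirms the area is otherwise clear. Next I fit the splitter pose.

```bash
cat > h.py <<'E'
import numpy as np,cv2
from scipy.optimize import least_squares
from rig import state, vision
def cam(name):
    c=vision.get_calibration(name)
    K=np.array([[c["fx"],0,c["cx"]],[0,c["fy"],c["cy"]],[0,0,1]]);D=np.array(c["dist_coeffs"],float)
    if "xyz" in c: R,t=np.array(c["orientation"]),np.array(c["xyz"])
    else:
        s=state();H=np.array(c["hand_eye"]);T=s["tool_rot"]
        R,t=T@H[:3,:3],s["eef_pos"]+T@H[:3,3]
    return K,D,R,t
def proj(cm,P):
    K,D,R,t=cm;F=np.diag([1,-1,-1.])
    return cv2.projectPoints(((np.atleast_2d(P)-t)@R)@F,np.zeros(3),np.zeros(3),K,D)[0][:,0]
def w(p,L):  # splitter (mm)->world
    c,s=np.cos(p[2]),np.sin(p[2]);L=np.atleast_2d(L)/1000.
    return np.c_[p[0]+c*L[:,0]-s*L[:,1],p[1]+s*L[:,0]+c*L[:,1],L[:,2]]
def fit(cm,L,px,p0=(0.55,0.05,-0.28)):
    r=least_squares(lambda p:(proj(cm,w(p,L))-px).ravel(),p0);return r.x,r.fun.reshape(-1,2)
E
python3 - <<'E'
from h import *
px=np.array([[210,75],[460,147],[350,517],[92,440],[272,252],[322,267],[283,402],[228,385]])/3.5+[215,90]
L=np.array([[120,130,12],[120,-110,12],[-230,-110,12],[-230,130,12]])
cm=cam("top");p,r=fit(cm,L,px[:4]);print(p,np.degrees(p[2]),r)
# brick: x in splitter from top corners z=77
f=lambda q:(proj(cm,w(p,[[q[0]+60,q[1]+25,77],[q[0]+60,q[1]-25,77],[q[0]-60,q[1]-25,77],[q[0]-60,q[1]+25,77]]))-px[4:]).ravel()
q=least_squares(f,[-110,0]);print(q.x,q.fun)
print(vision.get_calibration("wrist"))
E
```

```text
[ 0.65135436  0.0246724  -0.29984212] -17.1796881688402 [[-0.4454451  -0.76209444]
 [ 0.63955479 -0.22657398]
 [ 0.23359914  0.58602467]
 [-0.42695955  0.32602691]]
[-93.0277233   -3.84727991] [-0.88636722 -0.21065787  0.83741206  0.21625358  0.24328975 -0.03257598
 -0.19618661  0.02222856]
{'fx': 330.4506148677548, 'fy': 330.4506148677548, 'cx': 325.4211788076396, 'cy': 202.9569804984704, 'dist_coeffs': array([-0.0511742,  0.       ,  0.       ,  0.       ,  0.       ]), 'hand_eye': array([[-3.74164801e-04,  9.45496099e-01,  3.25633209e-01,
         8.46037372e-02],
       [ 9.99999895e-01,  4.39397310e-04, -1.26779701e-04,
         9.30114563e-05],
       [-2.62952068e-04,  3.25633127e-01, -9.45496165e-01,
        -1.29575882e-01],
       [ 0.00000000e+00,  0.00000000e+00,  0.00000000e+00,
         1.00000000e+00]])}
```

```bash
cat >> h.py <<'E'
P0=(0.6514,0.0247,-0.2998)
def goto(x,y,z,p=P0):
    """print remaining shift (units of 25mm) and turn (0.12rad) in tool axes to splitter mm x,y,z of TCP"""
    from scipy.spatial.transform import Rotation as Ro
    s=state();T=s["tool_rot"];c,si=np.cos(p[2]),np.sin(p[2])
    G=np.array([[-c,-si,0],[-si,c,0],[0,0,-1.]])
    d=T.T@(w(p,[x,y,z])[0]-s["eef_pos"])/0.025
    v=Ro.from_matrix(T.T@G).as_rotvec()/0.12
    l=s["eef_pos"][:2]-np.array(p[:2]);print("t",round(s["time"],2),"local mm",np.round([1e3*(c*l[0]+si*l[1]),1e3*(-si*l[0]+c*l[1]),1e3*s["eef_pos"][2]],1),"gap",round(s["gripper_width"]*1e3,1))
    print("shift",np.round(d,2),"turn",np.round(v,2),"F",np.round(s["contact_force"],1))
E
python3 -c "
from h import *
goto(-150,25,260)"
```

```text
t 0.6 local mm [-652.   508.1  242.3] gap 85.2
shift [-19.07 -20.32  -0.71] turn [0.   0.   0.43] F [-0.4  0.  -0.1]
```

Emit:
send_rows(
  rows=[
    [[-0.6,-0.7,-0.75,-0.1,0,0,0.3],[-0.6,-0.7,-0.75,-0.1,0,0,0.13],[-0.6,-0.7,-0.75,-0.1,0,0,0],[-0.6,-0.7,-0.75,-0.1,0,0,0],[-0.6,-0.7,-0.75,-0.1,0,0,0],[-0.6,-0.7,-0.75,-0.1,0,0,0],[-0.6,-0.7,-0.75,-0.1,0,0,0],[-0.6,-0.7,-0.75,0,0,0,0]],
  ],
)

```text
time: 1.27
eef_pos: [0.2666, 0.5194, 0.2594]
tool_rot: [[-0.958, 0.286, -0.003], [0.286, 0.958, 0.008], [0.005, 0.007, -1.0]]
contact_force: [1.3, -0.2, 0.3]
gripper_width: 0.068
```

Emit:
send_rows(
  rows=[
    [[-0.6,-0.7,-0.75,0,0,0,0],[-0.6,-0.7,-0.75,0,0,0,0],[-0.6,-0.7,-0.75,0,0,0,0],[-0.6,-0.7,-0.75,0,0,0,0],[-0.6,-0.7,-0.75,0,0,0,0],[-0.6,-0.7,-0.75,0,0,0,0],[-0.6,-0.7,-0.75,0,0,0,0],[-0.6,-0.7,-0.75,0,0,0,0]],
  ],
)

```text
time: 1.93
eef_pos: [0.3623, 0.327, 0.2602]
tool_rot: [[-0.958, 0.285, 0.001], [0.285, 0.958, 0.014], [0.003, 0.013, -1.0]]
contact_force: [-1.1, -0.4, -0.1]
gripper_width: 0.0682
```

```bash
python3 -c "
from h import *
goto(-150,25,260)"
```

```text
t 1.93 local mm [-365.5  203.4  260.2] gap 68.2
shift [-8.54 -7.22 -0.11] turn [ 0.11 -0.02  0.09] F [-1.1 -0.4 -0.1]
```

Emit:
send_rows(
  rows=[
    [[-0.6,-0.85,-0.72,0,0.1,0,0.1],[-0.6,-0.85,-0.72,0,0,0,0],[-0.6,-0.85,-0.72,0,0,0,0],[-0.6,-0.85,-0.72,0,0,0,0],[-0.6,-0.85,-0.72,0,0,0,0],[-0.6,-0.85,-0.72,0,0,0,0],[-0.6,-0.85,-0.72,0,0,0,0],[-0.6,-0.85,-0.72,0,0,0,0]],
  ],
)

```text
time: 2.6
eef_pos: [0.487, 0.1301, 0.2621]
tool_rot: [[-0.956, 0.295, 0.002], [0.295, 0.956, 0.006], [-0.0, 0.007, -1.0]]
contact_force: [0.7, 0.2, -0.4]
gripper_width: 0.0683
```

Emit:
send_rows(
  rows=[
    [[-0.6,-0.85,-0.7,0,0,0,0],[-0.6,-0.5,-0.5,0,0,0,0],[-0.6,0,0,0,0,0,0],[-0.6,0,0,0,0,0,0]],
  ],
)

```text
time: 2.93
eef_pos: [0.5155, 0.0823, 0.2636]
tool_rot: [[-0.952, 0.306, 0.008], [0.307, 0.952, 0.004], [-0.006, 0.007, -1.0]]
contact_force: [0.2, 0.5, -0.3]
gripper_width: 0.0685
```

Run:
```python
from h import *
goto(-172,40,150)
cm=cam("wrist");im=vision.capture("wrist");np.save("cm.npy",np.array(cm,dtype=object),allow_pickle=True)
for n in("brick","pedal","flap"):
    for d in vision.search_frame("wrist",n)[:2]: print(n,d)
cv2.imwrite("pics/w1.png",im)
```

```text
t 2.93 local mm [-146.8   14.9  263.6] gap 68.5
shift [1.05 0.96 4.54] turn [ 0.05  0.05 -0.1 ] F [ 0.2  0.5 -0.3]
brick {'bbox': [288.0, 159.5, 48.0, 123.5], 'conf': 0.95}
brick {'bbox': [212.6, 89.6, 216.6, 289.3], 'conf': 0.52}
flap {'bbox': [284.7, 107.1, 135.7, 229.6], 'conf': 0.62}
```

View pics/w1.png

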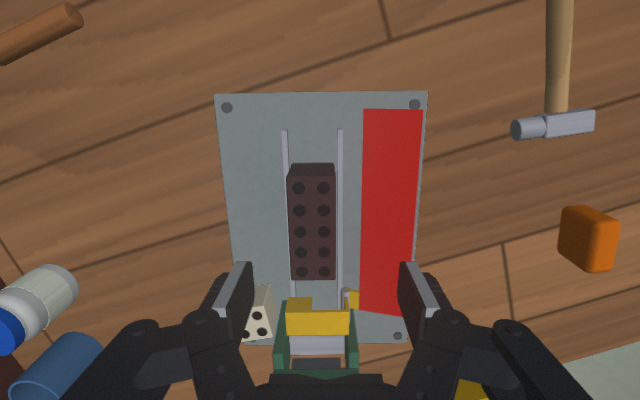

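The wrist view shows the bed's mouth corners at (215,95) and (427,91), the rails at x≈285 and 340, the brick top at (287–336, 176–280), and the red pedal from (362,109) to (409,317). I refine with these.

Run:
```python
from h import *
cm=list(np.load("cm.npy",allow_pickle=True))
cm=[np.array(a,float) for a in cm]
a=np.radians(17);ci,co=(79-28*np.cos(a),74-28*np.sin(a)),(79+28*np.cos(a),74+28*np.sin(a))
L=np.array([[-230,-110,12],[-230,130,12],[120,130,12],[-214,ci[0],ci[1]],[-214,co[0],co[1]],[18,co[0],co[1]],[-190,-28,24],[-190,28,24]])
px=np.array([[215,95],[427,92],[407,343],[362,109],[422,110],[409,317],[285,130],[340,129]])
p,r=fit(cm,L,px);print(p,np.round(r,1).tolist())
bp=np.array([[291,280],[335,279],[336,176],[286,176]])
bl=lambda q:[[q[0]+60,q[1]-25,77],[q[0]+60,q[1]+25,77],[q[0]-60,q[1]+25,77],[q[0]-60,q[1]-25,77]]
q=least_squares(lambda q:(proj(cm,w(p,bl(q)))-bp).ravel(),[-93,0]);print(q.x,np.round(q.fun,1))
```

```text
[ 0.65452845  0.02704304 -0.29262008] [[-3.8, -0.3], [1.6, -1.8], [0.9, 0.8], [1.8, 0.2], [2.2, -0.5], [-1.2, 1.8], [1.1, 0.8], [-3.0, 0.7]]
[-92.75433469  -0.79286494] [ 0.4  1.   1.5  1.1 -0.4 -1.3 -1.2 -0.3]
```

```bash
sed -i 's/^P0=.*/P0=(0.653,0.026,-0.296)/' h.py; python3 -c "
from h import *
goto(-176,41,110)"
```

```text
t 3.13 local mm [-149.5   15.5  263.4] gap 68.3
shift [1.1  0.97 6.14] turn [ 0.05  0.05 -0.09] F [-0.8  0.8  0.5]
```

Emit:
send_rows(
  rows=[
    [[-0.6,0.4,0.35,0.5,0.05,0.05,-0.1],[-0.6,0.4,0.35,0.9,0,0,0],[-0.6,0.3,0.3,0.9,0,0,0],[-0.6,0,0,0.9,0,0,0],[-0.6,0,0,0.9,0,0,0],[-0.6,0,0,0.9,0,0,0],[-0.6,0,0,0.6,0,0,0],[-0.6,0,0,0,0,0,0]],
  ],
)

```text
time: 3.8
eef_pos: [0.4867, 0.1365, 0.115]
tool_rot: [[-0.964, 0.264, -0.004], [0.264, 0.964, 0.008], [0.006, 0.007, -1.0]]
contact_force: [-0.5, -0.4, 0.2]
gripper_width: 0.0683
```

Run:
```python
from h import *
goto(-176,41,95)
a=vision.capture("wrist");b=vision.capture("scene")
cv2.imwrite("pics/w2.png",cv2.resize(a,None,fx=1.25,fy=1.25))
```

```text
t 3.8 local mm [-191.3   57.1  115. ] gap 68.3
shift [-0.6  -0.67  0.79] turn [ 0.06 -0.05  0.24] F [-0.5 -0.4  0.2]
```

View pics/w2.png

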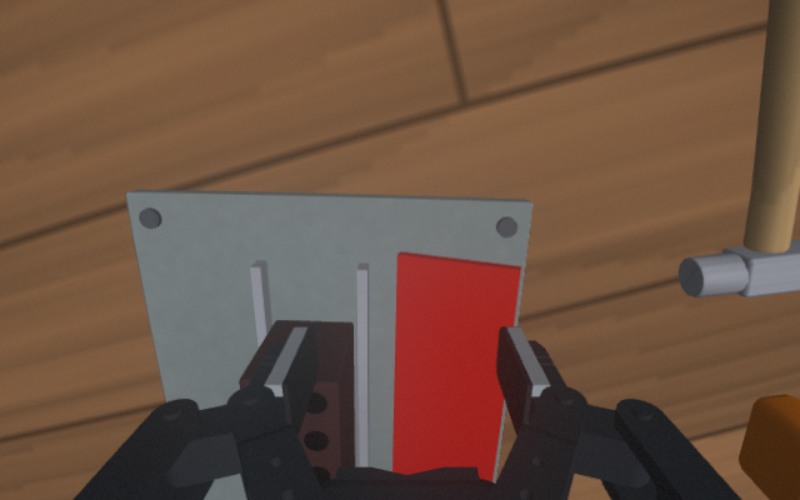

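The wrist view shows the right finger level with the brick's near end and the left finger out at the pedal's outer edge. The arm overshot toward the mouth and the left, so I correct that.

Emit:
send_rows(
  rows=[
    [[-0.6,-0.2,-0.3,0,0.05,-0.05,0.1],[-0.6,-0.2,-0.3,0,0,0,0.1],[-0.6,0,0,0,0,0,0],[-0.6,0,0,0,0,0,0]],
  ],
)

```text
time: 4.23
eef_pos: [0.4961, 0.1194, 0.1203]
tool_rot: [[-0.957, 0.289, 0.01], [0.289, 0.957, 0.003], [-0.009, 0.006, -1.0]]
contact_force: [-0.1, 0.4, 0.6]
gripper_width: 0.0685
```

Run:
```python
from h import *
goto(-180,41,95)
```

```text
t 4.23 local mm [-177.3   43.6  120.3] gap 68.5
shift [ 0.12 -0.11  1.01] turn [0.05 0.07 0.03] F [-0.1  0.4  0.6]
```

Emit:
send_rows(
  rows=[
    [[-0.6,0.1,-0.1,0.3,0.05,0.05,0],[-0.6,0,0,0.3,0,0,0],[-0.6,0,0,0.3,0,0,0],[-0.6,0,0,0.1,0,0,0],[-0.6,0,0,0,0,0,0],[-0.6,0,0,0,0,0,0]],
  ],
)

```text
time: 4.73
eef_pos: [0.494, 0.1169, 0.094]
tool_rot: [[-0.957, 0.291, 0.005], [0.291, 0.957, -0.0], [-0.005, 0.001, -1.0]]
contact_force: [0.2, -0.0, 0.0]
gripper_width: 0.0684
```

Run:
```python
from h import *
goto(-178,41,57)
a=vision.capture("wrist")
cv2.imwrite("pics/w3.png",cv2.resize(a,None,fx=1.25,fy=1.25))
```

```text
t 4.73 local mm [-178.6   40.6   94. ] gap 68.4
shift [-0.02  0.01  1.48] turn [0.01 0.04 0.01] F [ 0.2 -0.   0. ]
```

View pics/w3.png

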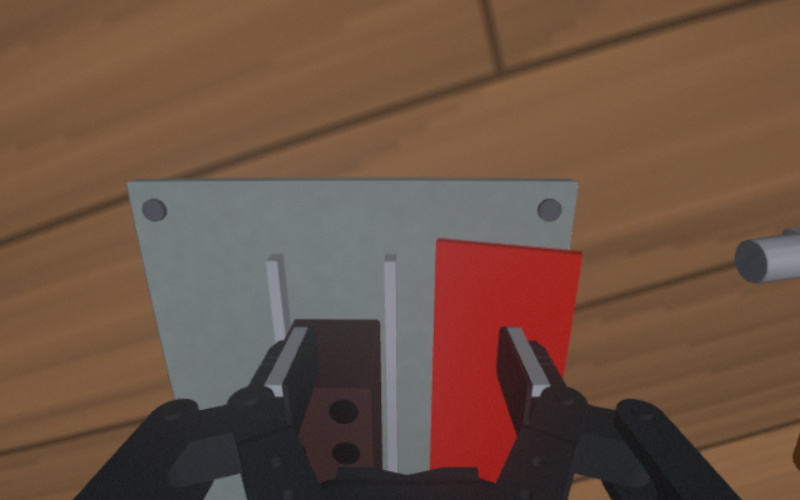

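Run:
```python
from h import *
K,D,R,t=cam("wrist");s=state();T=s["tool_rot"];e=s["eef_pos"]
pts=[(x,y,z) for y in(-34.2,-48.7,34.2) for x in(11,-11) for z in(11,)]
for q in pts: print("tool",q,np.round(proj((K,D,R,t),e+T@(np.array(q)/1e3))[0]*1.25))
bx=-92.8
for L in [(bx-60,-25,77),(bx-60,25,77),(bx-60,-25,12),(-214,52,66),(-214,106,82),(-190,-28,24),(-190,28,24),(-230,-110,12),(-230,130,12)]: print(L,np.round(proj((K,D,R,t),w(P0,L))[0]*1.25))
```

```text
tool (11, -34.2, 11) [317. 316.]
tool (-11, -34.2, 11) [321. 365.]
tool (11, -48.7, 11) [279. 316.]
tool (-11, -48.7, 11) [285. 365.]
tool (11, 34.2, 11) [496. 316.]
tool (-11, 34.2, 11) [492. 365.]
(-152.8, -25, 77) [253. 386.]
(-152.8, 25, 77) [370. 387.]
(-152.8, -25, 12) [292. 315.]
(-214, 52, 66) [435. 242.]
(-214, 106, 82) [585. 255.]
(-190, -28, 24) [274. 261.]
(-190, 28, 24) [382. 261.]
(-230, -110, 12) [119. 181.]
(-230, 130, 12) [580. 180.]
```

Emit:
send_rows(
  rows=[
    [[-0.6,0.1,0.15,0.25,0,0,0],[-0.6,0,0,0.25,0,0,0],[-0.6,0,0,0.25,0,0,0],[-0.6,0,0,0.25,0,0,0],[-0.6,0,0,0.2,0,0,0],[-0.6,0,0,0.1,0,0,0],[-0.6,0,0,0,0,0,0]],
  ],
)

```text
time: 5.37
eef_pos: [0.4949, 0.1243, 0.0595]
tool_rot: [[-0.957, 0.289, 0.009], [0.289, 0.957, 0.003], [-0.008, 0.006, -1.0]]
contact_force: [-0.5, 0.7, 4.3]
gripper_width: 0.0684
```

Run:
```python
from h import *
goto(-181,44,57)
a=vision.capture("wrist");b=vision.capture("scene")
cv2.imwrite("pics/w4.png",np.vstack([a[180:,100:540],cv2.resize(b[180:330,270:430],(440,412),interpolation=cv2.INTER_CUBIC)][:2])[:600])
```

```text
t 5.37 local mm [-179.9   48.    59.5] gap 68.4
shift [ 0.05 -0.16  0.1 ] turn [0.05 0.07 0.03] F [-0.5  0.7  4.3]
```

View pics/w4.png

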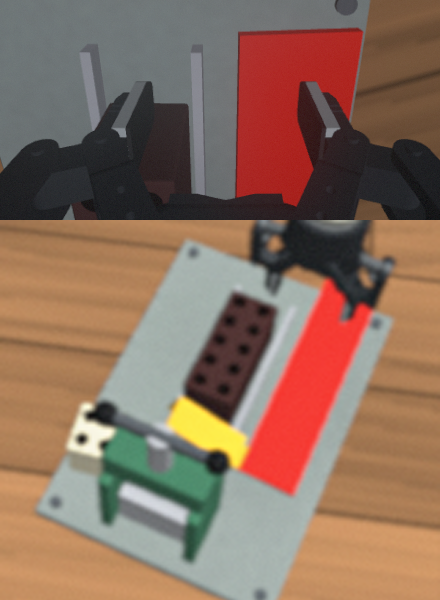

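```bash
cat >> h.py <<'E'
def pedal(th,x=-214,p=P0):
    a=np.radians(17)-th;c0=np.array([43,16.]);q=np.array([[np.cos(th),np.sin(th)],[-np.sin(th),np.cos(th)]])
    c=q@c0;d=28*np.array([np.cos(a),np.sin(a)])
    return w(p,[[x,36+c[0]-d[0],58+c[1]-d[1]],[x,36+c[0]+d[0],58+c[1]+d[1]]])
E
python3 - <<'E'
from h import *
cm=cam("wrist")
for th in(0,.3,.4,.5,.6,.7): print(th,np.round(proj(cm,pedal(th)),1).tolist())
cs=cam("scene")
for th in(0,.3,.4,.5,.6,.7): print(th,((np.round(proj(cs,pedal(th,18)),1)-[270,180])*2.75).tolist())
E
```

```text
0 [[336.1, 221.9], [485.5, 239.2]]
0.3 [[339.5, 217.1], [471.4, 216.9]]
0.4 [[339.7, 215.5], [464.2, 210.7]]
0.5 [[339.5, 214.0], [456.2, 205.1]]
0.6 [[338.9, 212.5], [447.4, 200.0]]
0.7 [[337.9, 211.0], [438.0, 195.5]]
0 [[236.22499999999994, 243.09999999999994], [292.5999999999999, 259.32500000000005]]
0.3 [[237.32500000000005, 246.125], [293.9749999999999, 270.5999999999999]]
0.4 [[237.32500000000005, 246.95000000000005], [292.875, 273.625]]
0.5 [[237.32500000000005, 247.77500000000006], [291.2249999999999, 276.375]]
0.6 [[236.77500000000006, 248.59999999999994], [288.75, 278.57500000000005]]
0.7 [[236.5, 249.15000000000006], [285.45000000000005, 280.5]]
```

Emit:
send_rows(
  rows=[
    [[-0.6,0,-0.15,0.15,0.05,0.05,0],[-0.6,0,0,0.2,0,0,0],[-0.6,0,0,0.15,0,0,0],[-0.6,0,0,0.1,0,0,0],[-0.6,0,0,0,0,0,0]],
  ],
)

```text
time: 5.88
eef_pos: [0.4945, 0.1205, 0.0465]
tool_rot: [[-0.957, 0.289, 0.004], [0.289, 0.957, -0.0], [-0.004, 0.001, -1.0]]
contact_force: [-1.2, 2.7, 5.3]
gripper_width: 0.0687
```

Run:
```python
from h import *
goto(-181,44,47)
a=vision.capture("wrist")
cm=cam("wrist")
for th in(.5,.6,.7): print(th,np.round((proj(cm,pedal(th))-[280,180])*2.2,1).tolist())
r=vision.regions_of("wrist","pedal")
m=(a[:,:,2]>120)&(a[:,:,1]<60);m[:,500:]=0
ys,xs=np.where(m);print(xs.min(),xs.max(),ys.min())
for x in range(345,470,10):
    c=np.where(m[:,x])[0];print(x,c.min() if len(c) else None,end="; ")
cv2.imwrite("pics/w5.png",cv2.resize(a[180:,280:520],None,fx=2.2,fy=2.2))
```

```text
t 5.88 local mm [-179.2   44.1   46.5] gap 68.7
shift [ 0.07 -0.   -0.02] turn [0.01 0.03 0.03] F [-1.2  2.7  5.3]
0.5 [[154.7, 97.5], [432.4, 74.8]]
0.6 [[153.0, 93.6], [409.6, 62.1]]
0.7 [[150.3, 89.9], [385.7, 50.7]]
344 454 203
345 324; 355 219; 365 215; 375 216; 385 212; 395 213; 405 208; 415 209; 425 208; 435 206; 445 205; 455 None; 465 None;
```

Emit:
send_rows(
  rows=[
    [[-0.6,-0.15,0,0.02,0,0,0],[-0.6,-0.25,0,0.02,0,0,0],[-0.6,-0.25,0,0.02,0,0,0],[-0.6,-0.25,0,0.02,0,0,0],[-0.6,-0.25,0,0.02,0,0,0]],
  ],
)

```text
time: 6.4
eef_pos: [0.512, 0.1169, 0.0448]
tool_rot: [[-0.96, 0.278, -0.016], [0.278, 0.96, 0.003], [0.016, -0.001, -1.0]]
contact_force: [-3.1, 2.4, 5.3]
gripper_width: 0.0686
```

Run:
```python
from h import *
goto(-71,44,46.5)
```

```text
t 6.4 local mm [-161.4   45.8   44.8] gap 68.6
shift [-3.61 -0.12 -0.12] turn [-0.01 -0.13  0.12] F [-3.1  2.4  5.3]
```

Emit:
send_rows(
  rows=[
    [[-0.6,-0.3,-0.06,0,0,-0.1,0.1],[-0.6,-0.35,-0.06,0,0,-0.04,0.04],[-0.6,-0.35,0,0,0,-0.03,0.03],[-0.6,-0.35,0,0,0,-0.03,0.02],[-0.6,-0.35,0,0,0,-0.03,0.02],[-0.6,-0.35,0,0,0,-0.03,0.02]],
  ],
)

```text
time: 6.9
eef_pos: [0.5268, 0.1122, 0.0434]
tool_rot: [[-0.955, 0.291, -0.054], [0.291, 0.957, 0.004], [0.053, -0.012, -0.999]]
contact_force: [-9.7, 6.6, 15.4]
gripper_width: 0.0686
```

Run:
```python
from h import *
goto(-71,44,46.5)
```

```text
t 6.9 local mm [-145.8   45.6   43.4] gap 68.6
shift [-2.98 -0.07 -0.28] turn [-0.1  -0.44  0.  ] F [-9.7  6.6 15.4]
```

Emit:
send_rows(
  rows=[
    [[-0.6,0,0,-0.15,-0.1,-0.4,0],[-0.6,0,0,-0.05,0,-0.2,0],[-0.6,0,0,0,0,0,0]],
  ],
)

```text
time: 7.15
eef_pos: [0.5275, 0.1148, 0.0498]
tool_rot: [[-0.957, 0.29, 0.022], [0.29, 0.957, -0.002], [-0.022, 0.005, -1.0]]
contact_force: [0.3, -0.0, 4.9]
gripper_width: 0.0682
```

Run:
```python
from h import *
goto(-71,44,46.5)
a=vision.capture("wrist");b=vision.capture("scene")
m=(a[:,:,2]>120)&(a[:,:,1]<60);m[:,500:]=0
for x in range(345,460,10):
    c=np.where(m[:,x])[0];print(x,c.min() if len(c) else None,end="; ")
cm=cam("wrist")
for th in(.4,.5,.6,.7): print(th,np.round(proj(cm,pedal(th))).tolist())
cv2.imwrite("pics/w6.png",np.vstack([a[180:,100:540],cv2.resize(b[180:320,270:430],(440,385),interpolation=cv2.INTER_CUBIC)])[:600])
```

```text
t 7.15 local mm [-145.9   48.3   49.8] gap 68.2
shift [-2.99 -0.18  0.2 ] turn [0.04 0.18 0.01] F [ 0.3 -0.   4.9]
345 137; 355 137; 365 136; 375 136; 385 135; 395 135; 405 135; 415 134; 425 134; 435 134; 445 134; 455 133; 0.4 [[342.0, 139.0], [487.0, 137.0]]
0.5 [[341.0, 138.0], [477.0, 134.0]]
0.6 [[341.0, 137.0], [466.0, 132.0]]
0.7 [[339.0, 136.0], [454.0, 129.0]]
```

View pics/w6.png

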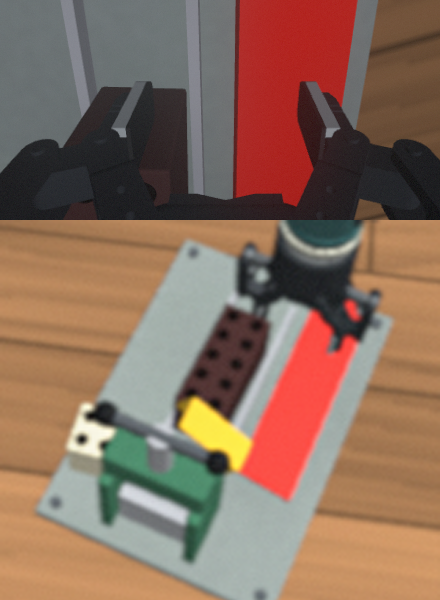

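Emit:
send_rows(
  rows=[
    [[-0.6,-0.3,-0.1,0.1,0,0.1,0],[-0.6,-0.4,0,0,0,-0.05,0],[-0.6,-0.4,0,0,0,-0.1,0.03],[-0.6,-0.4,0,-0.03,0,-0.15,0.03],[-0.6,-0.3,0,-0.03,0,-0.15,0.03]],
  ],
)

```text
time: 7.67
eef_pos: [0.5509, 0.1062, 0.0478]
tool_rot: [[-0.956, 0.293, 0.023], [0.293, 0.956, -0.008], [-0.024, -0.001, -1.0]]
contact_force: [-5.2, 3.9, 3.0]
gripper_width: 0.0684
```

Run:
```python
from h import *
goto(-71,44,47)
```

```text
t 7.67 local mm [-121.1   46.9   47.8] gap 68.4
shift [-2.   -0.12  0.08] turn [-0.01  0.2  -0.01] F [-5.2  3.9  3. ]
```

Emit:
send_rows(
  rows=[
    [[-0.6,-0.3,-0.05,0.05,0,0.1,0],[-0.6,-0.35,-0.05,0.03,0,0,0],[-0.6,-0.35,0,0,0,-0.05,0.02],[-0.6,-0.35,0,0,0,-0.1,0.02],[-0.6,-0.3,0,-0.03,0,-0.1,0.02]],
  ],
)

```text
time: 8.08
eef_pos: [0.5632, 0.1018, 0.0446]
tool_rot: [[-0.957, 0.291, -0.014], [0.291, 0.957, -0.006], [0.011, -0.01, -1.0]]
contact_force: [-5.0, 3.8, 3.5]
gripper_width: 0.0682
```

Run:
```python
from h import *
goto(-71,44,47)
```

```text
t 8.08 local mm [-108.    46.3   44.6] gap 68.2
shift [-1.48 -0.1  -0.11] turn [-0.08 -0.09  0.01] F [-5.   3.8  3.5]
```

Emit:
send_rows(
  rows=[
    [[-0.6,-0.3,-0.05,-0.08,-0.08,-0.1,0],[-0.6,-0.35,-0.05,-0.03,0,-0.1,0.02],[-0.6,-0.3,0,0,0,-0.1,0.02],[-0.6,-0.25,0,-0.03,0,-0.1,0.02]],
  ],
)

```text
time: 8.42
eef_pos: [0.5732, 0.0988, 0.0457]
tool_rot: [[-0.957, 0.291, -0.001], [0.291, 0.957, -0.004], [-0.001, -0.004, -1.0]]
contact_force: [-5.0, 3.6, 3.8]
gripper_width: 0.0685
```

Run:
```python
from h import *
goto(-71,44,47)
a=vision.capture("wrist");b=vision.capture("scene")
cv2.imwrite("pics/w7.png",np.vstack([a[180:,100:540],cv2.resize(b[180:320,270:430],(440,385),interpolation=cv2.INTER_CUBIC)])[:600])
```

```text
t 8.42 local mm [-97.6  46.3  45.7] gap 68.5
shift [-1.06 -0.09 -0.05] turn [-0.03  0.01  0.01] F [-5.   3.6  3.8]
```

View pics/w7.png

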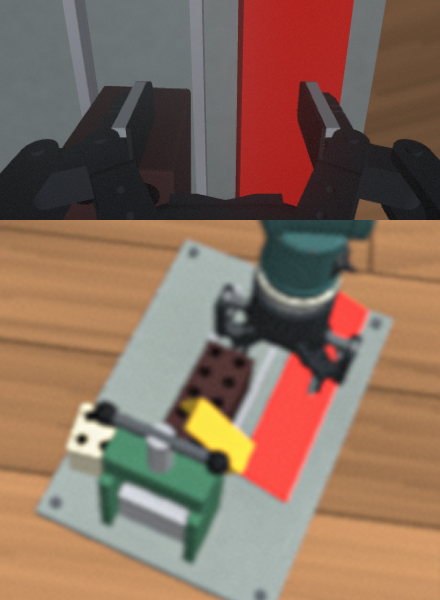

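The wrist view shows the right finger on the brick's end face. In the scene view the flap stays raised, the brick is passing under it and the pedal is held down. About 26 mm remains, so I keep pushing.

Emit:
send_rows(
  rows=[
    [[-0.6,-0.3,-0.05,-0.05,-0.03,-0.05,0],[-0.6,-0.35,-0.05,0,0,-0.08,0.02],[-0.6,-0.3,0,0,0,-0.1,0.02],[-0.6,-0.25,0,-0.02,0,-0.1,0.02]],
  ],
)

```text
time: 8.85
eef_pos: [0.5814, 0.0958, 0.0453]
tool_rot: [[-0.957, 0.291, -0.001], [0.291, 0.957, -0.005], [-0.001, -0.005, -1.0]]
contact_force: [-5.8, 3.0, 3.9]
gripper_width: 0.0686
```

Run:
```python
from h import *
goto(-71,44,47)
```

```text
t 8.85 local mm [-88.8  45.9  45.3] gap 68.6
shift [-0.71 -0.08 -0.06] turn [-0.05  0.01  0.01] F [-5.8  3.   3.9]
```

Emit:
send_rows(
  rows=[
    [[-0.6,-0.3,-0.05,-0.05,-0.03,-0.05,0],[-0.6,-0.35,-0.05,0,0,-0.08,0.02],[-0.6,-0.35,0,0,0,-0.1,0.02],[-0.6,-0.3,0,-0.02,0,-0.1,0.02]],
  ],
)

```text
time: 9.18
eef_pos: [0.5911, 0.0928, 0.0449]
tool_rot: [[-0.957, 0.291, -0.003], [0.291, 0.957, -0.006], [0.001, -0.007, -1.0]]
contact_force: [-5.6, 3.6, 4.8]
gripper_width: 0.0682
```

Emit:
send_rows(
  rows=[
    [[-0.6,-0.3,-0.05,-0.05,-0.03,-0.05,0],[-0.6,-0.3,0,0,0,-0.08,0.02],[-0.6,-0.3,0,0,0,-0.1,0.02]],
  ],
)

```text
time: 9.43
eef_pos: [0.597, 0.0913, 0.0445]
tool_rot: [[-0.957, 0.291, -0.006], [0.291, 0.957, -0.005], [0.004, -0.007, -1.0]]
contact_force: [-7.8, 3.7, 9.8]
gripper_width: 0.068
```

Run:
```python
from h import *
goto(-71,44,47)
```

```text
t 9.43 local mm [-72.6  46.1  44.5] gap 68.0
shift [-0.06 -0.09 -0.1 ] turn [-0.06 -0.04  0.  ] F [-7.8  3.7  9.8]
```

Emit:
send_rows(
  rows=[
    [[-0.6,-0.25,-0.05,-0.08,-0.05,-0.08,0],[-0.6,-0.25,0,0,0,-0.08,0.02]],
  ],
)

```text
time: 9.6
eef_pos: [0.5992, 0.0907, 0.0454]
tool_rot: [[-0.957, 0.291, -0.005], [0.291, 0.957, -0.002], [0.004, -0.003, -1.0]]
contact_force: [-8.9, 1.6, 10.6]
gripper_width: 0.0681
```

Emit:
send_rows(
  rows=[
    [[-0.6,-0.25,0,-0.03,-0.03,-0.08,0.02],[-0.6,-0.25,0,-0.02,0,-0.08,0.02]],
  ],
)

```text
time: 9.77
eef_pos: [0.5991, 0.0905, 0.0453]
tool_rot: [[-0.956, 0.294, -0.01], [0.294, 0.956, -0.001], [0.009, -0.004, -1.0]]
contact_force: [-7.3, 3.6, 8.1]
gripper_width: 0.0684
```

Run:
```python
from h import *
goto(-71,44,47)
```

```text
t 9.77 local mm [-70.3  46.   45.3] gap 68.4
shift [ 0.03 -0.08 -0.07] turn [-0.03 -0.07 -0.02] F [-7.3  3.6  8.1]
```

Emit:
send_rows(
  rows=[
    [[-0.6,-0.45,0,-0.03,0,-0.1,0],[-0.6,-0.5,0,-0.03,0,-0.1,0],[-0.6,-0.5,0,-0.03,0,-0.1,0]],
  ],
)

```text
time: 10.02
eef_pos: [0.5986, 0.0903, 0.0448]
tool_rot: [[-0.953, 0.298, -0.048], [0.299, 0.954, -0.001], [0.046, -0.015, -0.999]]
contact_force: [-18.4, 8.0, 20.7]
gripper_width: 0.0682
```

Run:
```python
from h import *
goto(-71,44,47)
a=vision.capture("wrist");b=vision.capture("top");c=vision.capture("scene")
m=(a[:,:,2]>120)&(a[:,:,1]<60);m[:,520:]=0
np.save("cm.npy",np.array(cam("wrist"),dtype=object),allow_pickle=True)
cv2.imwrite("pics/w8.png",np.vstack([cv2.resize(b[90:240,230:350],(440,550),interpolation=cv2.INTER_CUBIC)[:330],cv2.resize(c[210:308,270:430],(440,270),interpolation=cv2.INTER_CUBIC)]))
```

```text
t 10.02 local mm [-70.8  45.6  44.8] gap 68.2
shift [ 0.01 -0.07 -0.09] turn [-0.13 -0.38 -0.06] F [-18.4   8.   20.7]
```

View pics/w8.png

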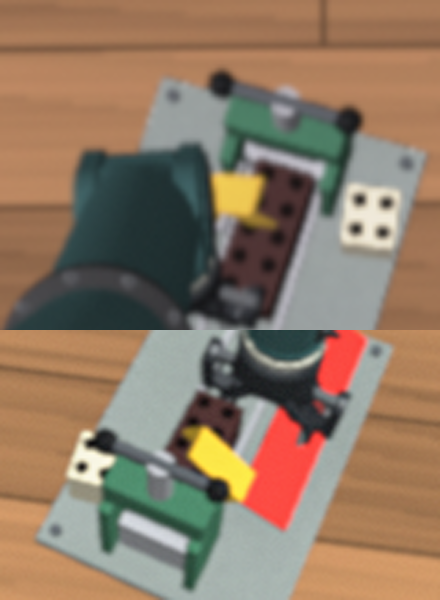

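The top view shows the brick's far end up against the grey fence and the flap raised. The force rose to 20 N with no further travel, so the brick is home. I hold briefly, back off the brick with the pedal still down, then rise slowly.

Emit:
send_rows(
  rows=[
    [[-0.6,-0.1,0,0,0,-0.1,0],[-0.6,-0.1,0,0,0,-0.1,0],[-0.6,-0.1,0,0,0,-0.1,0],[-0.6,0.15,0,-0.02,0,0,0],[-0.6,0.2,0,0,0,0,0],[-0.6,0.2,0,0,0,0,0]],
  ],
)

```text
time: 10.67
eef_pos: [0.5927, 0.0956, 0.0494]
tool_rot: [[-0.954, 0.3, -0.007], [0.3, 0.954, -0.007], [0.005, -0.008, -1.0]]
contact_force: [3.3, 0.0, 4.5]
gripper_width: 0.0683
```

Run:
```python
from h import *
goto(-85,44,47)
```

```text
t 10.67 local mm [-77.9  49.   49.4] gap 68.3
shift [ 0.28 -0.2   0.1 ] turn [-0.07 -0.04 -0.07] F [3.3 0.  4.5]
```

Emit:
send_rows(
  rows=[
    [[-0.6,0.25,0,0,0,0,0],[-0.6,0.2,0,-0.05,0,0,0],[-0.6,0,0,-0.2,0,0,0],[-0.6,0,0,-0.2,0,0,0],[-0.6,0,0,-0.25,0,0,0],[-0.6,0,0,-0.3,0,0,0],[-0.6,0.1,0,-0.4,0,0,0],[-0.6,0.2,0,-0.5,0,0,0]],
  ],
)

```text
time: 11.33
eef_pos: [0.5668, 0.1, 0.0969]
tool_rot: [[-0.954, 0.3, -0.023], [0.3, 0.954, -0.011], [0.018, -0.017, -1.0]]
contact_force: [0.4, 0.2, -0.6]
gripper_width: 0.0682
```

Emit:
send_rows(
  rows=[
    [[-0.6,0.2,0,-0.7,0,0,0],[-0.6,0.4,0,-0.8,0,0,0],[-0.6,0.5,0,-0.8,0,0,0],[-0.6,0.6,0,-0.8,0,0,0],[-0.6,0.6,0,-0.8,0,0,0],[-0.6,0.6,0,-0.8,0,0,0],[-0.6,0.6,0,-0.6,0,0,0],[-0.6,0,0,0,0,0,0]],
  ],
)

```text
time: 12.0
eef_pos: [0.4726, 0.126, 0.2422]
tool_rot: [[-0.953, 0.301, -0.037], [0.302, 0.953, -0.013], [0.031, -0.024, -0.999]]
contact_force: [0.2, 1.1, -0.1]
gripper_width: 0.0679
```

Run:
```python
from h import *
goto(-85,44,200)
cm=cam("wrist");a=vision.capture("wrist");b=vision.capture("top")
np.save("cm.npy",np.array(cm,dtype=object),allow_pickle=True)
print(np.round(proj(cm,w(P0,[[-60,-25,77],[-60,25,77]]))))
for th in(.3,.4,.5): print(th,np.round(proj(cm,pedal(th))).tolist(),np.round(proj(cm,pedal(th,18))).tolist())
cv2.imwrite("pics/w9.png",np.hstack([a[:,130:530],cv2.resize(b[90:240,230:350],(320,400),interpolation=cv2.INTER_CUBIC)]))
```

```text
t 12.0 local mm [-201.8   43.   242.2] gap 67.9
shift [-4.72  0.12  1.54] turn [-0.2  -0.26 -0.08] F [ 0.2  1.1 -0.1]
[[267. 319.]
 [313. 320.]]
0.3 [[341.0, 174.0], [399.0, 174.0]] [[340.0, 366.0], [387.0, 366.0]]
0.4 [[341.0, 174.0], [397.0, 173.0]] [[340.0, 365.0], [386.0, 361.0]]
0.5 [[341.0, 174.0], [395.0, 171.0]] [[340.0, 364.0], [384.0, 357.0]]
```

View pics/w9.png

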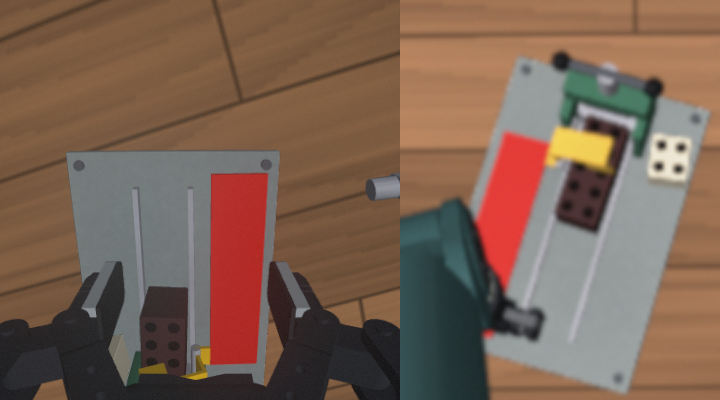

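The wrist view shows the brick's near edge at row ~317 against 319 predicted for home. The top view shows the flap resting on the brick, the brick at the fence, the offcut in place and the gripper clear.

Emit:
send_rows(
  rows=[
    [[-0.6,0,0,0,0,0,0],[-0.6,0,0,0,0,0,0],[-0.6,0,0,0,0,0,0]],
  ],
)

```text
time: 12.35
eef_pos: [0.4744, 0.1236, 0.2386]
tool_rot: [[-0.952, 0.304, -0.039], [0.304, 0.952, -0.017], [0.032, -0.028, -0.999]]
contact_force: [-0.8, -0.7, 0.2]
gripper_width: 0.0682
```

```bash
python3 -c "
from rig import hand_in,state
print(state()['contact_force'],state()['time']);print(hand_in())"
```

```text
[-0.80257902 -0.65537889  0.22840629] 12.35
the job is handed in; nothing more can be done
None
```

The brick is home against the fence with the yellow flap released onto it, and I handed the job in at 12.35 s of the 48 s; no verdict is reported.

- **What I did:** The left fingertip pressed the pedal to an estimated flap angle of about 0.66 rad before the push. It kept the pedal down while the right fingertip pushed the brick along the channel. At the fence travel stopped and the force rose to about 20 N. I held there, backed off the brick with the pedal still pressed, then raised the arm and moved clear.
- **Last checks:** The final wrist picture has the brick's near edge within about 2 pixels of its predicted home position. The top picture shows the flap lying on the brick and the offcut in place. The tool force was near zero.
- **What is less certain:**
  - The flap angle was only estimated, from the slope of the pedal's edge in the wrist pictures. It dipped to about 0.55 rad partway through the push. I did not measure it during the hold at the fence or after release.
  - The splitter pose was good to only a few millimetres, and the top and wrist fits differed by about 3 to 4 mm. That the brick is home rests mainly on the fence stopping it.

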